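Latch the gasketed sample case

ROBOT

A 6-joint arm with a two-finger parallel gripper is mounted at the origin on a cart in front of the work surface, level with it; the furniture and walls round the work are solid. World frame = base frame: x ahead of the robot, y to its left, z up, the work surface at z = 0. Lengths are in m, angles in rad, forces in N, time in s.
With the tool pointing down it reaches from about 0.35 to 0.975 m from the base axis. Payload 4.9 kg.
Tool frame: the origin (TCP) lies on the centre line of the jaws, within the pads' length; the fingertips stand 25 mm ahead of it and the grasp point (between the pads) lies 6 mm ahead of it; z points along the fingers, y is the line along which they close (so a half turn about z gives the same grasp; the last joint's range is limited). The gripper opens to 85 mm and grips with 20 to 120 N. Pads are 22 mm wide; open, the fingers measure 114 mm over their backs; the gripper's body (76 mm by 85 mm) begins 54 mm behind the grasp point. The pads swing forward as they close: fully open they stand 13 mm farther back than shut.
Start: joints at [1.149, 0.053, 1.613, -0, 1.476, -0.119], TCP at [0.186, 0.597, 0.256] pointing down, gripper open.
Joint ranges: [-3.01, 3.01], [-1.01, 2.22], [0.06, 2.58], [-1.02, 4.17], [0.09, 2.62], [-3.14, 3.14]. Speed limits (rad/s): [2.57, 2.57, 3.14, 3.14, 3.14, 3.14].

INTERFACE

Orientations are given as a unit quaternion [w, x, y, z].
In Python, from plant import state, grab_frame, get_calibration, job gives the robot as it stands. The module is installed in compiled form; this text tells all that it offers.
- The arm moves only by the tool move_arm, never from a script. Its argument "targets" is a list that holds one entry, the list of rows, each a list of 5 numbers: the opening in per cent of the stroke, from 0 (shut) to 100 (fully open), then the shift along the tool's x, y, z as a fraction of full scale, then the turn about the tool's z as a fraction of full scale. A call has 1 to 5 rows; each row shifts and turns the commanded pose from where the row before left it, along the tool's axes as they then stand; what a row does not reach is not made up. Full scale, the value 1, is 0.6 m for a shift and 6 degrees for a turn. A row lasts 1/12 s, in which the tool goes at most 41.7 mm and 7.16 degrees, less where a joint would pass 70% of its speed; a pose out of reach is approached as far as the arm can. A call with a number of a shift or a turn outside -1 to 1 is refused whole. A call with a gripper value outside its range is refused whole. The fingers move at their own pace and stop on an object; the grip force is fixed at half the most. Time passes only in rows, so rows that do not move let the fingers close. It gives the time, the measured TCP pose, the force, the opening and the grip force at its end, in the units of the state.
- state(): the state, without advancing time (a new reading comes with each control period).
- grab_frame(name): name is "side" or "top" or "wrist"; returns the picture (420x560x3 uint8, red, green, blue); there is no depth.
- get_calibration(name): a dict with "vertical_fov" (degrees; the focal length in pixels is half the picture's height over the tangent of half this angle, whatever the lens; pixels are square), "cx", "cy" (the principal point, pixels), "dist_coeffs" ([k1, k2, p1, p2, k3] as OpenCV has them; the pictures are not rectified), "R" (3x3) and "t" (3): a world point X has camera coordinates R X + t. Camera axes: x right, y down, z forward; pixel columns grow to the right and rows downward; lengths in m; the calibration is good to about 2 mm. A picture is of the moment at which its call begins: read the wrist's pose just before it. get_calibration takes no time and is no camera call; for the wrist camera it gives the pose at the moment of the call.
- job.job_done(): hands the job in; it is judged then, once.
The state is a dict: "time": time; "joint_pos": joint angles; "joint_vel": joint speeds; "joint_efforts": joint torques, N m; "tool_pos": TCP position; "tool_rot": TCP orientation; "contact_force": force on the tool from outside, world axes, zero at the start; "ft_torque": the same for the moment, N m; "gripper_width": opening from 0.0 (shut) to 1.0 (fully open); "grasp_force": force on a finger pad.
Only numpy, scipy, OpenCV 4.12 (cv2) and the standard library are available. Lean on these libraries where they do the work, as an engineer would, in place of code of your own. Each camera call takes 0.05 s, during which the arm holds its last target. There are 200 camera calls.

TASK

The lid of the blue sample case rests unlatched on its soft gasket. Lift the latch's hook loop by its yellow grip, drop its bar into the notch of the keeper on the front of the lid, let go, and then press the red lever gently all the way down to its stop so that the lid is pulled tight. Feel your way: do not force the hook down on the keeper, do not push on the lid itself, do not slam or overpress the lever, and leave the jar, beaker and vial beside the case where they are.

Things in the scene. Friction and masses are not known exactly. Their poses are not given: they have to be found in the camera images.
- case: Fixed blue sample case, 130 deep x 200 wide x 113 mm high, hinged lid. Origin at the centre of its underside on the worktop; x points from the front (latch side, facing the robot) to the rear, y left, z up. Front face at x = -65 mm. It does not move.
- lid_hinge (a joint): Lid hinge at the rear edge, rad: 0.05 = loose on the gasket (front edge about 7 mm proud); smaller = pulled down; about 0.005 to 0.03 when latched, as the keeper is set. The gasket resists with about 6 N per mm at the front edge (1 mm is about 0.007 rad). The keeper moves with the lid.
- keeper_seat (a point): Point on the lid, in the middle of the keeper's notch front to rear, where the seated hook bar's centre lies if the keeper is in its middle setting: 3 mm above the notch floor; the lip is 4.5 to 10.5 mm in front of it, its top 4 mm above it. Axes as the case. The real keeper lies up to 2.5 mm higher or lower than this reading, so seat the bar by feel.
- hook_bar (a point): Centre of the steel hook bar of the loop, 6 mm thick, 38 mm long along the case's y. The loop's two legs straddle the keeper and run 60 mm from the bar to a pin on the lever.
- bail_grip (a point): Centre of the loop's yellow grip, a roller 14 mm thick and 28 mm long along the case's y, on a thin stem 34 mm beyond the hook bar in line with the legs (94 mm from the pin). Best pinched from above at its two ends, where it can turn between the fingers. The loop leans forward at first and stays where it is left (stiff hinge).
- lever_pivot (a point): Point on the lever's fixed pivot line (parallel to the case's y) at the middle of the latch, 14 mm in front of the case's front face, 75 mm up. The loop's pin sits on the lever's crank 20 mm from this line: at lever 0 it is 6.5 degrees in front of straight below, and it moves forward and up as the lever is raised.
- lever (a joint): Lever angle, rad: 0 = down on its rubber stop (closed), 1.86 = fully raised. Raised as at the start, the loop can swing over the keeper's lip; lowering it into the notch drags the lever down to about 0.9 to 1.15 (some 4 N), where the loop is taut. From there the press rises to 5 to 12 N and falls off near the bottom. It does not snap home: press until the stop is felt as a hard rise.
- handle_foot (a point): Point on the lever's pivot line at the foot of its round red handle, 75 mm right of the case's middle. It is 15 mm thick, red from 35 to 95 mm off this line. At lever 0 it points forward and about 25 degrees down, but is clamped up to 14 degrees higher or lower (unmeasured): feel for the stop. Raising the lever by q turns it up by q. Pressing straight down 55 mm in front of this point stay on it.
- lid: The lid, 130 x 200 x 23 mm; origin at the middle of its rear hinge line. Do not push on it. It carries the steel keeper on the middle of its front: 24 mm wide, a hook opening upward, its notch 9 mm wide front to rear between the lid and a rounded outer lip 6 mm thick, the lip top 7 mm above the notch floor. It is screwed on up to 2.5 mm higher or lower than its middle setting, different each time.
- jar_b1: Loose white jar with red lid, 44 mm wide, 94 mm high, left of the case; origin at its underside. Leave alone.
- beaker_small: Loose clear beaker, 59 mm wide, 64 mm high, right of the case; origin at its underside. Leave alone.
- vial_1: Loose brown vial with blue cap, 23 mm wide, 73 mm high, left in front of the case; origin at its underside. Leave alone.

How it is judged:
By the outcome, as a careful person would: the job done as asked, in the order asked, and still so for the second after the job is handed in, with the robot touching nothing.
It also fails if it takes over 51 s, if anything falls off the work surface, if the arm or the gripper's body presses on something with over 40 N, if the wrist force passes 120 N, or if a joint passes its speed limit or range.

## Working session

There is one attempt and no reset: what is moved stays moved. The work goes in short steps, Python scripts to look and compute and a tool call to move; the robot and the scene stay as the last step left them, time stands still between calls to the robot, and variables do not carry over. Pictures are saved under pics/ and viewed, at most 10 in all, crops included, and the job is handed in when it is done.

Besides the shell and the picture viewer there is one more tool, called after "Call:" as name(argument=value, ...), one argument or row to a line, values as JSON. move_arm: Moves the arm, as the interface text tells. Shift numbers are shares of 0.6 m and turn numbers shares of 6 degrees, none past 1 either way. Its arguments: {"type":"object","properties":{"targets":{"type":"array"}},"required":["targets"]}

```bash
mkdir -p pics
cat > h.py <<'E'
import numpy as np, cv2
from plant import state, grab_frame, get_calibration, job
def snap(n,f,crop=None,s=1):
    im=grab_frame(n); np.save(f'pics/{f}.npy',im)
    if crop: u0,v0,u1,v1=crop; im=im[v0:v1,u0:u1]
    cv2.imwrite(f'pics/{f}.png',cv2.resize(im[...,::-1],None,fx=s,fy=s,interpolation=cv2.INTER_CUBIC))
def K(c):
    f=210/np.tan(np.radians(c['vertical_fov'])/2); return np.array([[f,0,c['cx']],[0,f,c['cy']],[0,0,1]])
def ray(c,uv):
    p=cv2.undistortPoints(np.array([[uv]],float),K(c),np.array(c['dist_coeffs']))[0,0]
    R=np.array(c['R']);t=np.array(c['t']); d=R.T@np.array([p[0],p[1],1]); return -R.T@t,d/np.linalg.norm(d)
def proj(c,X):
    X=np.atleast_2d(X).astype(float)
    return cv2.projectPoints(X,cv2.Rodrigues(np.array(c['R']))[0],np.array(c['t'],float),K(c),np.array(c['dist_coeffs']))[0][:,0]
def plane(c,uv,z):
    o,d=ray(c,uv); return o+d*(z-o[2])/d[2]
def tri(L):
    A=0;b=0
    for c,uv in L:
        o,d=ray(c,uv);P=np.eye(3)-np.outer(d,d);A=A+P;b=b+P@o
    return np.linalg.solve(A,b)
E
python3 - <<'E'
from h import *
for n in('side','top','wrist'):
    snap(n,n+'0'); c=get_calibration(n); print(n,c['vertical_fov'],c['cx'],c['cy'],c['dist_coeffs'],-np.array(c['R']).T@c['t'],np.array(c['R']).round(3).tolist())
s=state();print({k:np.round(s[k],4).tolist() for k in s})
a=cv2.imread('pics/side0.png');
E
```

```text
side 56.693707685167425 283.99849223895825 209.9097814451977 [0.01906228 0.         0.         0.         0.        ] [-0.11413011 -0.0557102   0.54948622] [[0.154, -0.988, 0.02], [-0.508, -0.097, -0.856], [0.847, 0.122, -0.517]]
top 57.36629068126399 284.2283157459071 206.5804058662116 [-0.10015232  0.          0.          0.          0.        ] [0.46841301 0.04467457 0.93849881] [[-0.009, -1.0, 0.01], [-0.981, 0.007, -0.193], [0.193, -0.011, -0.981]]
wrist 71.22916464260305 282.7366932148083 208.57606859939847 [-0.00854474  0.          0.          0.          0.        ] [0.12352203 0.61581654 0.37336034] [[0.298, 0.955, -0.001], [0.922, -0.287, 0.261], [0.249, -0.078, -0.965]]
{'time': 0.15, 'joint_pos': [1.149, 0.0532, 1.614, -0.0, 1.476, -0.119], 'joint_vel': [-0.0011, 0.0001, -0.0057, -0.0003, 0.0002, -0.0018], 'joint_efforts': [0.0002, -39.4242, -37.0722, -0.0001, 0.0047, -0.0], 'tool_pos': [0.1862, 0.5961, 0.2553], 'tool_rot': [-0.0002, 0.1508, 0.9886, -0.0008], 'contact_force': [-0.395, 0.2212, -0.4472], 'ft_torque': [0.0037, 0.0282, 0.0056], 'grasp_force': 0.0, 'gripper_width': 1.0029}
```

View pics/side0.png

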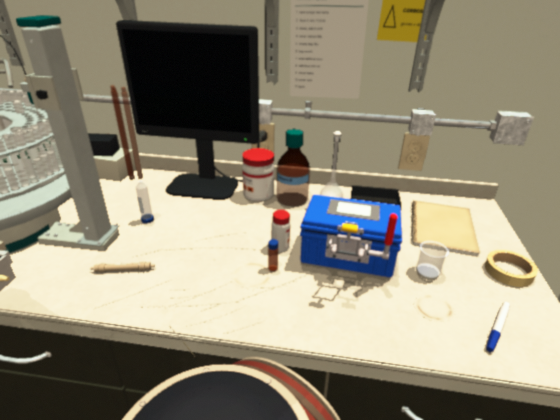

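View pics/top0.png

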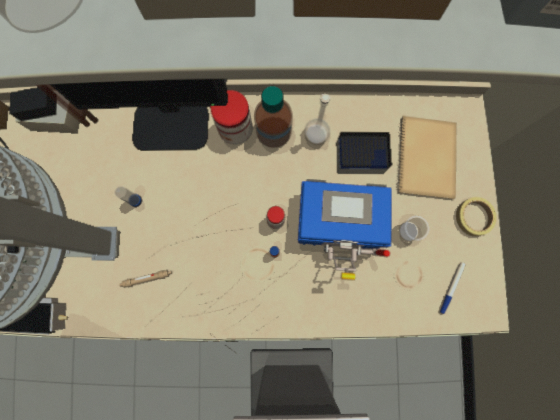

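The side view shows the case at about (303–400, 200–270), with the yellow grip at (349,228) and the red handle at (391,232). In the top view the case is at (300–392, 182–245), the grip at (348,276) and the handle tip at (385,253). I'll enlarge both crops into one picture.

Run:
```python
from h import *
a=np.load('pics/side0.npy')[190:280,290:410]; b=np.load('pics/top0.npy')[175:290,290:400]
A=cv2.resize(a,None,fx=4,fy=4,interpolation=cv2.INTER_CUBIC); B=cv2.resize(b,None,fx=2.9,fy=2.9,interpolation=cv2.INTER_CUBIC)
A=cv2.resize(a,(480,360),interpolation=cv2.INTER_CUBIC);B=cv2.resize(b,(319,334),interpolation=cv2.INTER_CUBIC)
C=np.zeros((360,799,3),np.uint8);C[:,:480]=A;C[:334,480:]=B
cv2.imwrite('pics/crop0.png',C[...,::-1])
```

```text
(no output)
```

View pics/crop0.png

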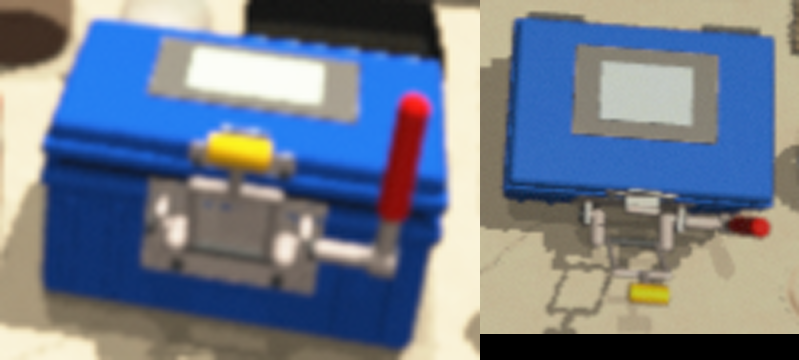

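```bash
cat > fit.py <<'E'
from h import *
from scipy.optimize import least_squares
cs,ct=get_calibration('side'),get_calibration('top')
def S(x,y): return (290+x/4,190+y/4)
def T(x,y): return (290+(x-480)/2.9,175+y/2.9)
h=.113
obs=[(cs,S(93,20),(.065,.1,h)),(cs,S(440,60),(.065,-.1,h)),(cs,S(48,128),(-.065,.1,h+.007)),(cs,S(445,182),(-.065,-.1,h+.007)),
(cs,S(46,288),(-.065,.1,0)),(cs,S(408,345),(-.065,-.1,0)),
(ct,T(514,18),(.065,.1,h)),(ct,T(774,37),(.065,-.1,h)),(ct,T(506,186),(-.065,.1,h+.007)),(ct,T(772,200),(-.065,-.1,h+.007))]
def W(p,X): 
    c,s=np.cos(p[2]),np.sin(p[2]); X=np.asarray(X); return np.array([p[0]+c*X[0]-s*X[1],p[1]+s*X[0]+c*X[1],X[2]])
def res(p): return np.concatenate([proj(c,W(p,X))[0]-uv for c,uv,X in obs])
r=least_squares(res,[.6,-.1,0],loss='soft_l1')
if __name__=='__main__':
    print(r.x,np.degrees(r.x[2]));print(r.fun.reshape(-1,2).round(1).tolist())
    g=tri([(cs,S(240,152)),(ct,T(649,293))]);ti=tri([(cs,S(413,103)),(ct,T(760,227))])
    def inv(p,X): d=X-np.array([p[0],p[1],0]);c,s=np.cos(p[2]),np.sin(p[2]);return np.array([c*d[0]+s*d[1],-s*d[0]+c*d[1],d[2]])
    print('grip',g,inv(r.x,g));print('tip',ti,inv(r.x,ti))
    print('pivot',W(r.x,(-.079,0,.075)))
E
python3 fit.py
```

```text
[ 0.61591341 -0.10046972 -0.07440372] -4.263018890058271
[[-1.3, -1.7], [-0.1, -0.4], [-0.5, -2.3], [0.7, -1.6], [-2.3, 3.4], [-0.0, 4.5], [0.7, -0.1], [0.1, -0.5], [0.2, -0.2], [0.9, 0.9]]
grip [ 0.47823725 -0.09080752  0.16407648] [-0.1380135  -0.0005987   0.16407648]
tip [ 0.52212335 -0.16863348  0.17206337] [-0.08846362 -0.07494706  0.17206337]
pivot [ 0.53713198 -0.09459725  0.075     ]
```

The poses agree: the grip sits at case y≈0 and the handle at y≈−75 mm. Next I turn the tool to the case's yaw and go to a viewing point above the grip.

Call:
move_arm(
  targets=[
    [[60,0,0,0,-0.73],[60,0,0,0,-0.73],[60,0,0,0,-0.72]],
  ],
)

```text
time: 0.4
tool_pos: [0.1862, 0.5963, 0.2557]
tool_rot: [-0.0, 0.035, 0.999, -0.0]
contact_force: [0.4, 0.2, -0.5]
gripper_width: 0.614
grasp_force: 0.0
```

Call:
move_arm(
  targets=[
    [[60,-0.0285,-0.055,0,0],[60,-0.0285,-0.055,0,0],[60,-0.0285,-0.055,0,0],[60,-0.0285,-0.055,0,0],[60,-0.0285,-0.055,0,0]],
  ],
)

```text
time: 0.82
tool_pos: [0.2594, 0.424, 0.2558]
tool_rot: [-0.0, 0.037, 0.999, -0.0]
contact_force: [1.0, -0.6, 0.6]
gripper_width: 0.598
grasp_force: 0.0
```

Call:
move_arm(
  targets=[
    [[60,-0.0285,-0.055,0,0],[60,-0.0285,-0.055,0,0],[60,-0.0285,-0.055,0,0],[60,-0.0285,-0.055,0,0],[60,-0.0285,-0.055,0,0]],
  ],
)

```text
time: 1.23
tool_pos: [0.3324, 0.2531, 0.2561]
tool_rot: [0.0, 0.037, 0.999, 0.0]
contact_force: [0.8, 1.1, 1.1]
gripper_width: 0.603
grasp_force: 0.0
```

Call:
move_arm(
  targets=[
    [[60,-0.0285,-0.055,0,0],[60,-0.0285,-0.055,0,0],[60,-0.0285,-0.055,0,0],[60,-0.0285,-0.055,0,0],[60,-0.0285,-0.055,0,0]],
  ],
)

```text
time: 1.65
tool_pos: [0.4054, 0.082, 0.2562]
tool_rot: [0.0, 0.037, 0.999, 0.0]
contact_force: [1.3, 0.2, -0.2]
gripper_width: 0.598
grasp_force: 0.0
```

Call:
move_arm(
  targets=[
    [[60,-0.0285,-0.0555,0,0],[60,-0.0285,-0.0555,0,0],[60,-0.0285,-0.0555,0,0],[60,-0.0285,-0.0555,0,0],[60,-0.0285,-0.0555,0,0]],
  ],
)

```text
time: 2.07
tool_pos: [0.4783, -0.0905, 0.256]
tool_rot: [-0.0, 0.038, 0.999, 0.0]
contact_force: [0.6, 0.4, 0.6]
gripper_width: 0.599
grasp_force: 0.0
```

Run:
```python
from h import *
snap('wrist','w1',None,1.4); c=get_calibration('wrist')
np.savez('pics/w1c.npz',**{k:np.array(v) for k,v in c.items()}); s=state();print(s['tool_pos'],s['contact_force'],s['ft_torque'])
```

```text
[ 0.48002131 -0.09558998  0.25598075] [-2.1384126  -3.71802669  0.00561963] [-0.1628906   0.10866705  0.05009861]
```

View pics/w1.png

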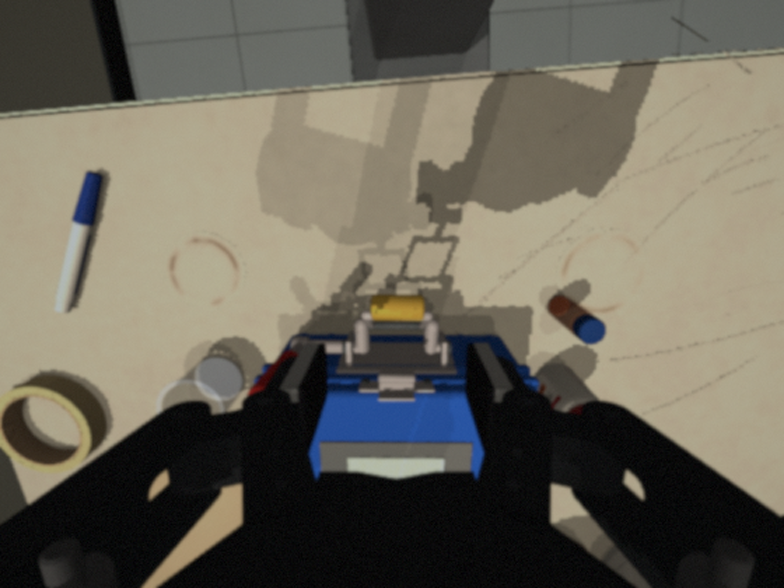

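The wrist view has the robot side at the top. The yellow grip is centred at about (397,307)/1.4, the keeper at (397,385)/1.4, and the pads stand on either side.

Run:
```python
from fit import *
c=dict(np.load('pics/w1c.npz'))
im=np.load('pics/w1.npy').astype(int); m=(im[...,0]>120)&(im[...,2]<60)&(im[...,1]>90); m[:190]=0;m[240:]=0
v,u=np.nonzero(m); wc=((u.min()+u.max())/2,(v.min()+v.max())/2);print(wc,u.min(),u.max(),v.min(),v.max())
def inv(p,X): d=X-np.array([p[0],p[1],0]);a,s=np.cos(p[2]),np.sin(p[2]);return np.array([a*d[0]+s*d[1],-s*d[0]+a*d[1],d[2]])
def ctr(f,b):
    im=np.load(f).astype(int);m=(im[...,0]>150)&(im[...,2]<90)&(im[...,1]>120);mm=m*0;u0,v0,u1,v1=b;mm[v0:v1,u0:u1]=m[v0:v1,u0:u1];v,u=np.nonzero(mm);print(len(u));return u.mean(),v.mean()
a=ctr('pics/side0.npy',(335,215,370,240));b=ctr('pics/top0.npy',(335,265,365,290));print(a,b)
for L in ([(cs,a),(ct,b)],[(c,wc),(ct,b)],[(c,wc),(cs,a)],[(c,wc),(cs,a),(ct,b)]):
    X=tri(L);print(X.round(4),inv(r.x,X).round(4),[ (proj(q,X)[0]-w).round(1).tolist() for q,w in L])
for uv in((397,378),(397,392)): X=plane(c,np.array(uv)/1.4,.122);print(inv(r.x,X).round(4))
```

```text
(np.float64(283.5), np.float64(221.0)) 265 302 214 228
92
90
(np.float64(349.57608695652175), np.float64(227.2173913043478)) (np.float64(347.9), np.float64(275.8333333333333))
[ 0.4786 -0.0899  0.1654] [-0.1377  0.0004  0.1654] [[0.0, -0.0], [-0.0, 0.0]]
[ 0.4799 -0.093   0.1627] [-0.1362 -0.0026  0.1627] [[3.2, -2.0], [1.2, -0.6]]
[ 0.4811 -0.0927  0.1637] [-0.1351 -0.0023  0.1637] [[3.7, -0.1], [1.5, 0.2]]
[ 0.4796 -0.0918  0.1648] [-0.1366 -0.0015  0.1648] [[4.7, -1.6], [1.1, 0.1], [0.8, -0.5]]
[-0.0732 -0.0052  0.122 ]
[-0.0627 -0.0053  0.122 ]
```

Call:
move_arm(
  targets=[
    [[60,0.002,0.0085,0.025,0],[60,0,0,0.025,0],[60,0,0,0.025,0],[60,0,0,0.01,0],[60,0,0,0,0]],
  ],
)

```text
time: 2.53
tool_pos: [0.4761, -0.0829, 0.203]
tool_rot: [-0.002, 0.037, 0.999, 0.001]
contact_force: [0.4, 0.0, -0.1]
gripper_width: 0.601
grasp_force: 0.0
```

Run:
```python
from fit import *
c=get_calibration('wrist');s=state();print(s['tool_pos'],s['contact_force'])
snap('wrist','w2',None,1.4)
im=np.load('pics/w2.npy').astype(int); m=((im[...,0]>120)&(im[...,2]<60)&(im[...,1]>90)).astype(np.uint8)
n,l,st,ce=cv2.connectedComponentsWithStats(m);i=1+np.argmax(st[1:,4]);print(st[i],ce[i]);x,y,w,h=st[i][:4]
g=plane(c,(x+w/2-.5,y+h/2-.5),.165);print(g)
```

```text
[ 0.47608919 -0.08294948  0.20304315] [ 0.43906987  0.03450165 -0.10062309]
[249 252  47  12 363] [273.40495868 258.98071625]
[ 0.48117941 -0.08953545  0.165     ]
```

Call:
move_arm(
  targets=[
    [[60,-0.0075,-0.011,0.012,0],[60,0,0,0.02,0],[60,0,0,0.015,0],[60,0,0,0,0],[60,0,0,0,0]],
  ],
)

```text
time: 3.0
tool_pos: [0.4807, -0.0901, 0.1759]
tool_rot: [-0.001, 0.037, 0.999, 0.0]
contact_force: [-0.2, -0.1, 1.3]
gripper_width: 0.606
grasp_force: 0.0
```

Run:
```python
from fit import *
c=get_calibration('wrist');s=state();print(s['tool_pos'],s['contact_force'])
snap('wrist','w3',None,1.4)
im=np.load('pics/w3.npy').astype(int); m=((im[...,0]>120)&(im[...,2]<60)&(im[...,1]>90)).astype(np.uint8)
n,l,st,ce=cv2.connectedComponentsWithStats(m);i=1+np.argmax(st[1:,4]);print(st[i],ce[i]);x,y,w,h=st[i][:4]
g=plane(c,(x+w/2-.5,y+h/2-.5),.165);print(g)
```

```text
[ 0.48073158 -0.09009576  0.17594087] [-0.18536739 -0.13290206  1.30928899]
[305 270   1   1   1] [305. 270.]
[ 0.48138032 -0.07939673  0.165     ]
```

View pics/w3.png

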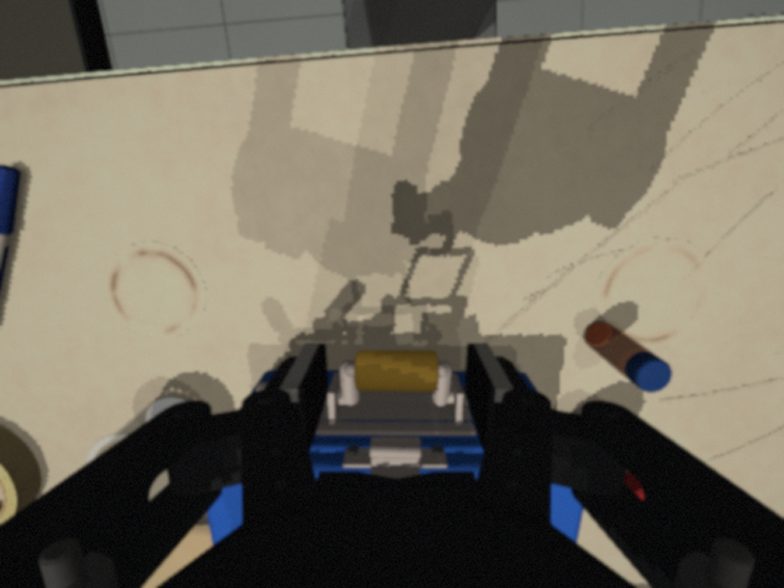

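The grip at about (396,371) is centred between the pads, whose inner edges are at 326 and 467. Closing.

Call:
move_arm(
  targets=[
    [[45,0,0,0,0],[38,0,0,0,0],[30,0,0,0,0],[25,0,0,0,0],[25,0,0,0,0]],
  ],
)

```text
time: 3.47
tool_pos: [0.4816, -0.0903, 0.1779]
tool_rot: [0.0, 0.037, 0.999, -0.0]
contact_force: [-1.4, 0.4, 3.8]
gripper_width: 0.312
grasp_force: 59.0
```

Call:
move_arm(
  targets=[
    [[25,0,0,0,0],[25,0,0,0,0]],
  ],
)

```text
time: 3.63
tool_pos: [0.4815, -0.0903, 0.1778]
tool_rot: [0.0, 0.037, 0.999, -0.0]
contact_force: [-3.1, 1.3, 5.2]
gripper_width: 0.313
grasp_force: 59.1
```

Call:
move_arm(
  targets=[
    [[25,-0.0132,0,-0.005,0],[25,-0.0137,0,-0.004,0],[25,-0.014,0,-0.0028,0],[25,0,0,0,0],[25,0,0,0,0]],
  ],
)

```text
time: 4.05
tool_pos: [0.505, -0.092, 0.1834]
tool_rot: [-0.002, 0.037, 0.999, 0.0]
contact_force: [-4.7, 0.6, 3.3]
gripper_width: 0.308
grasp_force: 59.6
```

Call:
move_arm(
  targets=[
    [[25,-0.014,0,-0.0015,0],[25,-0.0143,0,-0.0003,0],[25,-0.0142,0,0.001,0],[25,0,0,0,0],[25,0,0,0,0]],
  ],
)

```text
time: 4.47
tool_pos: [0.531, -0.0941, 0.1836]
tool_rot: [-0.001, 0.037, 0.999, -0.0]
contact_force: [-3.2, -1.4, -2.6]
gripper_width: 0.307
grasp_force: 59.1
```

Call:
move_arm(
  targets=[
    [[25,-0.014,0,0.002,0],[25,-0.0137,0,0.003,0],[25,0,0,0,0],[25,0,0,0,0]],
  ],
)

```text
time: 4.8
tool_pos: [0.5477, -0.0954, 0.181]
tool_rot: [-0.001, 0.037, 0.999, -0.0]
contact_force: [-4.2, -0.8, -2.9]
gripper_width: 0.304
grasp_force: 59.1
```

Call:
move_arm(
  targets=[
    [[25,-0.0133,0,0.0045,0],[25,-0.0128,0,0.006,0],[25,0,0,0,0],[25,0,0,0,0]],
  ],
)

```text
time: 5.13
tool_pos: [0.5638, -0.0966, 0.1756]
tool_rot: [0.0, 0.037, 0.999, -0.0]
contact_force: [-3.4, -1.6, -1.4]
gripper_width: 0.3
grasp_force: 58.9
```

Run:
```python
from h import *
snap('side','s4'); snap('wrist','w4'); s=state(); print(s['tool_pos'],s['contact_force'],s['ft_torque'])
a=np.load('pics/side0.npy');a=np.load('pics/s4.npy')[170:290,290:410]; b=np.load('pics/w4.npy')[210:390,150:410]
A=cv2.resize(a,(400,400),interpolation=cv2.INTER_CUBIC);B=cv2.resize(b,(400,277),interpolation=cv2.INTER_CUBIC)
C=np.zeros((400,800,3),np.uint8);C[:,:400]=A;C[:277,400:]=B
cv2.imwrite('pics/crop4.png',C[...,::-1])
```

```text
[ 0.56348269 -0.09653066  0.17565681] [-3.45664703 -2.06587247 -0.34385509] [-0.17168254  0.71170039  0.13421862]
```

View pics/crop4.png

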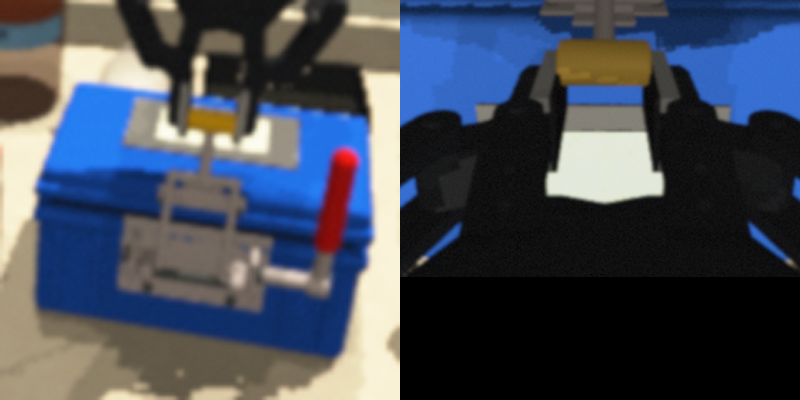

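The loop has swung over the keeper: in the side crop the bar is at (200,190) and the grip is held between the pads at (212,120). Now I lower it straight down by feel.

Call:
move_arm(
  targets=[
    [[25,0,0,0.004,0],[25,0,0,0.004,0],[25,0,0,0.004,0],[25,0,0,0,0],[25,0,0,0,0]],
  ],
)

```text
time: 5.65
tool_pos: [0.5647, -0.0967, 0.1701]
tool_rot: [0.002, 0.037, 0.999, -0.0]
contact_force: [-1.1, -1.2, 5.8]
gripper_width: 0.297
grasp_force: 59.4
```

Call:
move_arm(
  targets=[
    [[25,0,0,0.003,0],[25,0,0,0.003,0],[25,0,0,0,0],[25,0,0,0,0]],
  ],
)

```text
time: 5.98
tool_pos: [0.5657, -0.0969, 0.1679]
tool_rot: [0.003, 0.037, 0.999, -0.001]
contact_force: [-1.1, -0.6, 8.8]
gripper_width: 0.3
grasp_force: 59.8
```

```bash
cat > lev.py <<'E'
from fit import *
p=r.x
def inv(X): d=X-np.array([p[0],p[1],0]);a,s=np.cos(p[2]),np.sin(p[2]);return np.array([a*d[0]+s*d[1],-s*d[0]+a*d[1],d[2]])
def lever(im):
    im=im.astype(int);m=((im[...,0]>110)&(im[...,1]<60)&(im[...,2]<60)).astype(np.uint8);m[:,:370]=0;m[:,430:]=0;m[:185]=0;m[300:]=0
    n,l,st,ce=cv2.connectedComponentsWithStats(m);i=1+np.argmax(st[1:,4])
    o,d=ray(cs,ce[i]); nrm=np.array([-np.sin(p[2]),np.cos(p[2]),0]); q=W(p,(0,-.075,0)); X=o+d*(nrm@(q-o))/(nrm@d)
    v=inv(X)-np.array([-.079,-.075,.075]); return np.degrees(np.arctan2(v[2],-v[0])),np.hypot(v[0],v[2]),ce[i],st[i][4]
if __name__=='__main__':
    snap('side','sl'); s=state()
    print('start',lever(np.load('pics/side0.npy')));print('s4',lever(np.load('pics/s4.npy')));print('now',lever(np.load('pics/sl.npy')))
    print(inv(s['tool_pos']),s['contact_force'],s['ft_torque'])
E
python3 lev.py
```

```text
start (np.float64(85.32021836673883), np.float64(0.06311553190818947), array([390.34659091, 229.8125    ]), np.int32(176))
s4 (np.float64(82.8797339222789), np.float64(0.0636413550533032), array([390.36904762, 230.48809524]), np.int32(168))
now (np.float64(60.71056975719643), np.float64(0.07535613653226697), array([390.61458333, 237.92708333]), np.int32(96))
[-5.02840086e-02 -9.16764761e-05  1.67918253e-01] [-2.78441313e-05 -5.37719940e-01  9.19057837e+00] [-0.02132754  0.40623404  0.03303851]
```

Call:
move_arm(
  targets=[
    [[25,0.0015,0,0.003,0],[25,0.001,0,0.003,0],[25,0,0,0,0],[25,0,0,0,0]],
  ],
)

```text
time: 6.37
tool_pos: [0.566, -0.097, 0.1665]
tool_rot: [0.006, 0.037, 0.999, -0.001]
contact_force: [1.3, -0.5, 12.5]
gripper_width: 0.302
grasp_force: 60.2
```

Call:
move_arm(
  targets=[
    [[25,0.0005,0,0.003,0],[25,0,0,0,0],[25,0,0,0,0]],
  ],
)

```text
time: 6.62
tool_pos: [0.5665, -0.097, 0.1656]
tool_rot: [0.007, 0.037, 0.999, -0.001]
contact_force: [2.7, -0.8, 15.4]
gripper_width: 0.301
grasp_force: 60.4
```

Run:
```python
from lev import *
snap('side','s5'); snap('top','t5'); snap('wrist','w5'); s=state(); print(inv(s['tool_pos']),s['contact_force'],s['ft_torque'])
print(lever(np.load('pics/s5.npy')))
f=lambda n,b,sz:cv2.resize(np.load(n)[b[1]:b[3],b[0]:b[2]],sz,interpolation=cv2.INTER_CUBIC)
C=np.zeros((600,800,3),np.uint8);C[:,:500]=f('pics/s5.npy',(315,190,405,298),(500,600));C[:300,500:]=f('pics/t5.npy',(320,230,400,310),(300,300));C[300:,500:]=f('pics/w5.npy',(220,190,350,320),(300,300))
cv2.imwrite('pics/crop5.png',C[...,::-1])
```

```text
[-0.04957096 -0.00024825  0.16563966] [ 2.62941033  1.15800339 14.5921425 ] [0.110666   0.05903062 0.05774971]
(np.float64(54.81730673690743), np.float64(0.08321852358662989), array([390.83098592, 240.32394366]), np.int32(71))
```

View pics/crop5.png

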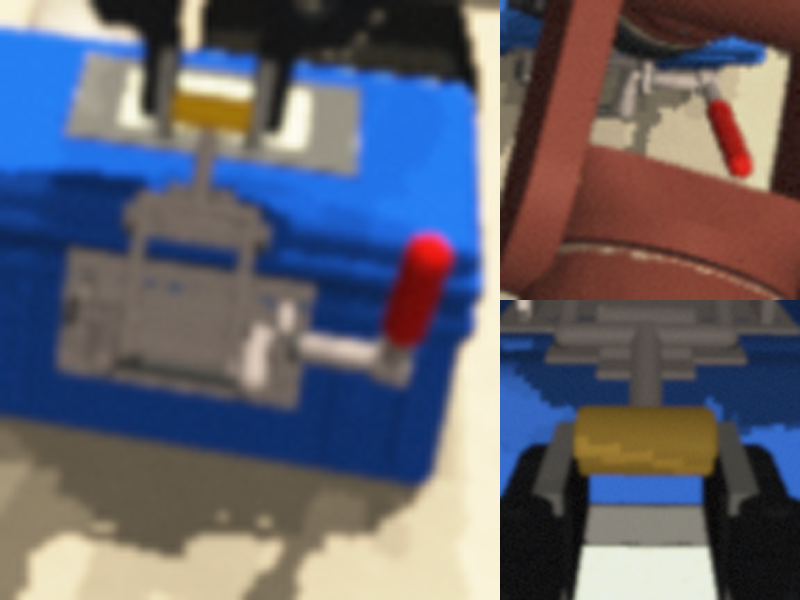

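Run:
```python
from lev import *
for uv in((393.3,235.0),(386.1,255.7)):
    o,d=ray(cs,uv); nrm=np.array([-np.sin(p[2]),np.cos(p[2]),0]); q=W(p,(0,-.075,0)); print(inv(o+d*(nrm@(q-o))/(nrm@d)))
print(inv(tri([(cs,(393.3,235.0)),(ct,(384,274))])))
```

```text
[-0.14824946 -0.075       0.1690162 ]
[-0.09836127 -0.075       0.0866523 ]
[-0.12937452 -0.07609535  0.15638102]
```

Run:
```python
from lev import *
c=get_calibration('wrist')
im=np.load('pics/w5.npy')[170:270,210:360].copy()
s=5.33;A=cv2.resize(im,None,fx=s,fy=s,interpolation=cv2.INTER_CUBIC)
A=np.clip(A.astype(float)*1.5,0,255).astype(np.uint8)
def P(X): 
    q=(proj(c,W(p,X))[0]-[210,170]+.5)*s; return tuple(int(round(a)) for a in q)
def seg(x,z,h,col): cv2.line(A,P((x,-h,z)),P((x,h,z)),col,1)
seg(-.065,.120,.06,(0,255,0)); seg(-.080,.122,.012,(255,0,0)); seg(-.074,.122,.012,(255,0,0)); seg(-.0695,.1265,.019,(255,255,0))
for n,X in dict(lidedge=(-.065,0,.12),lipf=(-.08,0,.122),lipr=(-.074,0,.122),bar=(-.0695,.019,.1265),barL=(-.0695,-.019,.1265),bar2=(-.076,.019,.1265),grip=(-.051,0,.156)).items(): print(n,P(X))
cv2.imwrite('pics/crop6.png',A[:533,:800,::-1])
```

```text
lidedge (393, 257)
lipf (393, 127)
lipr (393, 182)
bar (575, 235)
barL (212, 234)
bar2 (577, 174)
grip (394, 528)
```

View pics/crop6.png

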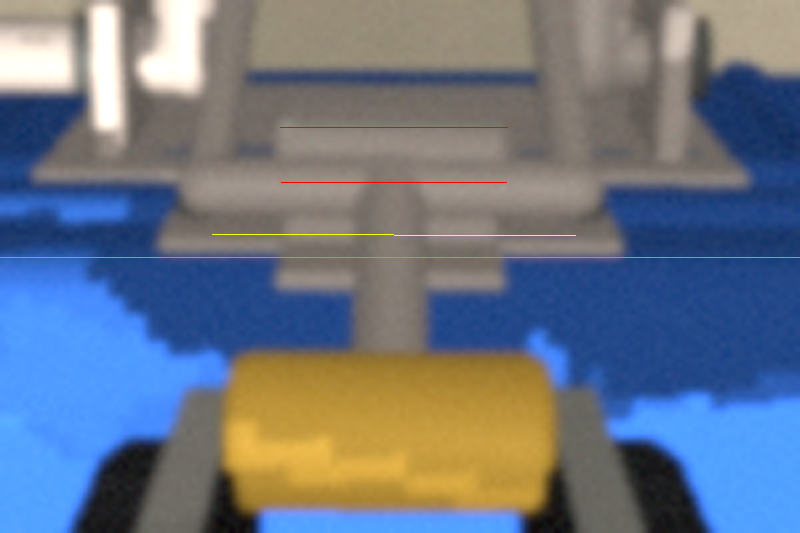

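The enlarged wrist view is clear. The bar, at rows 160–212 (centre 187), rests on the lip, whose front edge is at row 120. It needs to be at about row 230, roughly 4.5 mm further back. The grip has crept forward in the pads to row 430. I'll unload, let go, re-centre and regrip.

Call:
move_arm(
  targets=[
    [[25,0,0,-0.005,0],[25,0,0,-0.004,0],[25,0,0,0,0],[25,0,0,0,0]],
  ],
)

```text
time: 7.1
tool_pos: [0.564, -0.0967, 0.1674]
tool_rot: [0.004, 0.037, 0.999, -0.001]
contact_force: [3.6, -0.8, 7.2]
gripper_width: 0.303
grasp_force: 59.9
```

Call:
move_arm(
  targets=[
    [[45,0,0,0,0],[55,0,0,0,0],[60,0,0,0,0],[60,0,0,0,0],[60,0,0,0,0]],
  ],
)

```text
time: 7.52
tool_pos: [0.5612, -0.0961, 0.1637]
tool_rot: [-0.001, 0.037, 0.999, 0.0]
contact_force: [0.0, -0.1, 0.9]
gripper_width: 0.598
grasp_force: 0.0
```

```bash
cat > wr.py <<'E'
from lev import *
import sys
def look(f,zg=.157,zb=.1265):
    c=get_calibration('wrist');s=state();snap('wrist',f)
    im=np.load(f'pics/{f}.npy').astype(int); m=((im[...,0]>1.6*im[...,2])&(im[...,1]>1.3*im[...,2])&(im[...,0]>60)).astype(np.uint8);m[:180]=0;m[:,:240]=0;m[:,330:]=0
    n,l,st,ce=cv2.connectedComponentsWithStats(m);i=1+np.argmax(st[1:,4]);x,y,w,h=st[i][:4];print(st[i],ce[i])
    print('tcp',inv(s['tool_pos']).round(4),'F',s['contact_force'].round(1),'grip',inv(plane(c,(x+w/2-.5,y+h/2-.5),zg)).round(4),'lever',lever(grab_frame('side')))
look(sys.argv[1],float(sys.argv[2]))
E
python3 wr.py w7 .157
```

```text
[ 250  247   63   30 1783] [281.26752664 261.81604038]
tcp [-0.0549  0.0003  0.1637] F [ 0.  -0.1  0.9] grip [-0.0615 -0.0005  0.157 ] lever (np.float64(60.99256172264806), np.float64(0.07532333567535607), array([390.62765957, 237.75531915]), np.int32(94))
```

Call:
move_arm(
  targets=[
    [[60,0.0055,0,-0.002,0],[60,0.0055,0,-0.002,0],[60,0,0,0,0],[45,0,0,0,0],[25,0,0,0,0]],
  ],
)

```text
time: 8.03
tool_pos: [0.555, -0.0959, 0.1671]
tool_rot: [0.0, 0.037, 0.999, -0.0]
contact_force: [0.1, -1.9, 2.3]
gripper_width: 0.33
grasp_force: 1.9
```

Call:
move_arm(
  targets=[
    [[25,0,0,0,0],[25,0,0,0,0],[25,0,0,0,0],[25,0,0,0,0]],
  ],
)

```text
time: 8.37
tool_pos: [0.5553, -0.096, 0.1674]
tool_rot: [0.0, 0.037, 0.999, -0.0]
contact_force: [-0.0, -1.1, 1.7]
gripper_width: 0.313
grasp_force: 59.2
```

```bash
python3 wr.py w8 .157
```

```text
[ 253  256   61   30 1698] [282.62956419 270.42697291]
tcp [-6.070e-02 -1.000e-04  1.674e-01] F [-0.  -1.1  1.7] grip [-0.0609 -0.      0.157 ] lever (np.float64(60.83757777144441), np.float64(0.07531638940260903), array([390.6185567, 237.8556701]), np.int32(97))
```

Call:
move_arm(
  targets=[
    [[25,0,0,-0.004,0],[25,0,0,-0.004,0],[25,-0.0065,0,0,0],[25,-0.0065,0,0.001,0],[25,0,0,0,0]],
  ],
)

```text
time: 8.88
tool_pos: [0.5609, -0.0963, 0.1689]
tool_rot: [-0.004, 0.037, 0.999, 0.0]
contact_force: [-5.8, -2.4, -4.4]
gripper_width: 0.314
grasp_force: 59.7
```

Call:
move_arm(
  targets=[
    [[25,0,0,0,0],[25,0,0,0,0]],
  ],
)

```text
time: 9.05
tool_pos: [0.5607, -0.0963, 0.169]
tool_rot: [-0.004, 0.037, 0.999, 0.0]
contact_force: [-5.5, -3.1, -4.4]
gripper_width: 0.313
grasp_force: 59.7
```

```bash
python3 wr.py w9 .160
```

```text
[ 253  256   60   30 1687] [282.43212804 270.40130409]
tcp [-5.54e-02  1.00e-04  1.69e-01] F [-5.5 -3.1 -4.4] grip [-5.63e-02 -1.00e-04  1.60e-01] lever (np.float64(73.54093919723334), np.float64(0.06767320075087253), array([390.52702703, 232.99324324]), np.int32(148))
```

Call:
move_arm(
  targets=[
    [[25,-0.005,0,0.001,0],[25,0,0,0.003,0],[25,0,0,0.003,0],[25,0,0,0,0],[25,0,0,0,0]],
  ],
)

```text
time: 9.57
tool_pos: [0.5657, -0.0967, 0.1672]
tool_rot: [-0.001, 0.037, 0.999, -0.0]
contact_force: [-4.4, -1.9, 1.8]
gripper_width: 0.313
grasp_force: 60.2
```

```bash
python3 wr.py w10 .158
```

```text
[ 253  255   60   31 1711] [282.32670953 270.21157218]
tcp [-0.0504  0.      0.1672] F [-4.4 -1.9  1.8] grip [-5.14e-02 -1.00e-04  1.58e-01] lever (np.float64(75.8567856262569), np.float64(0.06613153729153355), array([390.45806452, 232.4516129 ]), np.int32(155))
```

Call:
move_arm(
  targets=[
    [[25,0.002,0,0.003,0],[25,0.002,0,0.003,0],[25,0.001,0,0.003,0],[25,0,0,0,0],[25,0,0,0,0]],
  ],
)

```text
time: 10.08
tool_pos: [0.5638, -0.0966, 0.1627]
tool_rot: [0.001, 0.037, 0.999, -0.0]
contact_force: [-2.3, -1.7, 4.0]
gripper_width: 0.312
grasp_force: 60.6
```

```bash
python3 wr.py w11 .154
```

```text
[ 253  255   61   30 1675] [282.44238806 269.78089552]
tcp [-0.0522  0.      0.1627] F [-2.3 -1.7  4. ] grip [-5.37e-02  1.00e-04  1.54e-01] lever (np.float64(58.11910825115943), np.float64(0.07817928526180906), array([390.67777778, 238.98888889]), np.int32(90))
```

Call:
move_arm(
  targets=[
    [[25,0.0005,0,0.003,0],[25,0.0005,0,0.003,0],[25,0,0,0,0],[25,0,0,0,0]],
  ],
)

```text
time: 10.52
tool_pos: [0.5636, -0.0966, 0.1596]
tool_rot: [0.002, 0.037, 0.999, -0.0]
contact_force: [-0.6, -1.8, 7.3]
gripper_width: 0.311
grasp_force: 60.9
```

Call:
move_arm(
  targets=[
    [[25,0.0005,0,0.003,0],[25,0,0,0,0],[25,0,0,0,0]],
  ],
)

```text
time: 10.77
tool_pos: [0.564, -0.0967, 0.159]
tool_rot: [0.003, 0.037, 0.999, -0.0]
contact_force: [-2.0, -0.9, 11.2]
gripper_width: 0.311
grasp_force: 61.2
```

```bash
python3 wr.py w12 .149
```

```text
[ 253  255   61   30 1690] [282.56745562 269.81597633]
tcp [-5.21e-02 -1.00e-04  1.59e-01] F [-2.  -0.9 11.2] grip [-0.0529  0.      0.149 ] lever (np.float64(49.099793212382416), np.float64(0.0912723633841313), array([390.93478261, 243.63043478]), np.int32(46))
```

The contact is now 7.2 mm below the lip contact, which matches the 7 mm notch depth. I'll check with one enlarged view.

Run:
```python
from h import *
snap('side','s13')
A=cv2.resize(np.load('pics/w12.npy')[165:280,215:350],(500,426),interpolation=cv2.INTER_CUBIC);B=cv2.resize(np.load('pics/s13.npy')[195:290,320:405],(300,335),interpolation=cv2.INTER_CUBIC)
C=np.zeros((426,800,3),np.uint8);C[:,:500]=np.clip(A*1.5,0,255);C[:335,500:]=B
cv2.imwrite('pics/crop13.png',C[...,::-1])
```

```text
(no output)
```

View pics/crop13.png

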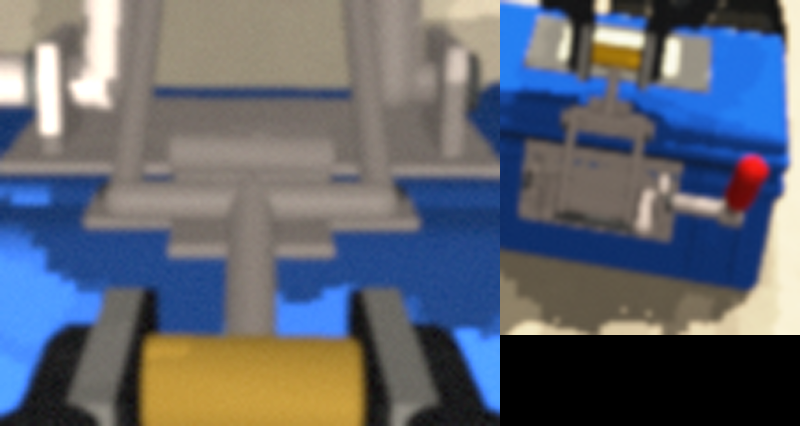

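The bar (rows 183–215) now lies behind the lip (140–180) and in front of the lid plate, so it is seated in the notch. I'll unload, let go and rise.

Call:
move_arm(
  targets=[
    [[25,0,0,-0.004,0],[25,0,0,-0.001,0],[25,0,0,0,0],[40,0,0,0,0],[50,0,0,0,0]],
  ],
)

```text
time: 11.33
tool_pos: [0.5615, -0.0957, 0.1581]
tool_rot: [-0.001, 0.037, 0.999, 0.001]
contact_force: [-0.6, 0.9, -0.7]
gripper_width: 0.499
grasp_force: 0.0
```

Call:
move_arm(
  targets=[
    [[60,0,0,0,0],[60,0,0,0,0],[60,0,0,-0.01,0],[60,0,0,-0.03,0],[60,0,0,-0.04,0]],
  ],
)

```text
time: 11.75
tool_pos: [0.5605, -0.0957, 0.2052]
tool_rot: [-0.003, 0.037, 0.999, 0.001]
contact_force: [1.2, 0.1, -0.8]
gripper_width: 0.6
grasp_force: 0.0
```

Call:
move_arm(
  targets=[
    [[60,0,0,-0.04,0],[30,0.035,-0.035,0,0],[0,0.035,-0.035,0,0],[0,0.035,-0.035,0,0],[0,0.032,-0.02,0,0]],
  ],
)

```text
time: 12.17
tool_pos: [0.4734, -0.1662, 0.2317]
tool_rot: [0.0, 0.038, 0.999, -0.0]
contact_force: [0.3, 0.3, 0.0]
gripper_width: 0.038
grasp_force: 0.0
```

Call:
move_arm(
  targets=[
    [[0,0,0,0,0],[0,0,0,0,0],[0,0,0,0,0]],
  ],
)

```text
time: 12.42
tool_pos: [0.4748, -0.1649, 0.2315]
tool_rot: [0.0, 0.037, 0.999, 0.0]
contact_force: [0.3, 0.0, 0.4]
gripper_width: -0.0
grasp_force: 0.0
```

Run:
```python
from lev import *
s=state();print(inv(s['tool_pos']),s['contact_force'],s['gripper_width'],s['time'])
snap('side','s14');snap('wrist','w14')
f=lambda n,b,sz:cv2.resize(np.load(n)[b[1]:b[3],b[0]:b[2]],sz,interpolation=cv2.INTER_CUBIC)
C=np.zeros((500,800,3),np.uint8);C[:,:400]=f('pics/s14.npy',(300,180,410,318),(400,500));C[:,400:]=f('pics/w14.npy',(150,150,430,500),(400,500)) if 0 else f('pics/w14.npy',(180,140,404,420),(400,500))
cv2.imwrite('pics/crop14.png',C[...,::-1])
```

```text
[-0.13596826 -0.0746959   0.23154552] [0.3320804  0.01578507 0.35758284] -9.969780838943499e-05 12.4167
```

View pics/crop14.png

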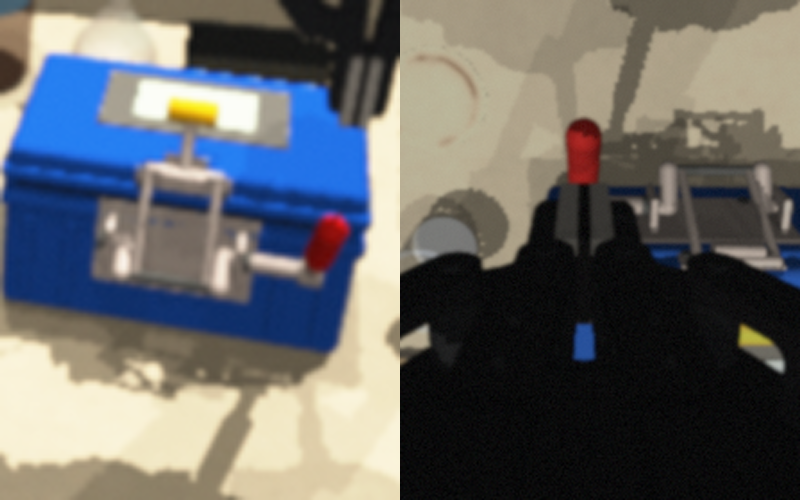

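The loop is seated and the shut fingers are lined up with the red handle, at columns 583 and 585. Going down to press.

Call:
move_arm(
  targets=[
    [[0,-0.003,0,0.03,0],[0,0,0,0.03,0],[0,0,0,0.02,0],[0,0,0,0,0],[0,0,0,0,0]],
  ],
)

```text
time: 12.93
tool_pos: [0.4761, -0.1646, 0.1824]
tool_rot: [-0.001, 0.037, 0.999, 0.0]
contact_force: [0.0, -0.3, 0.1]
gripper_width: 0.002
grasp_force: 0.0
```

Call:
move_arm(
  targets=[
    [[0,0,0,0.005,0],[0,0,0,0.005,0],[0,0,0,0.005,0],[0,0,0,0.005,0],[0,0,0,0,0]],
  ],
)

```text
time: 13.35
tool_pos: [0.4765, -0.1653, 0.1714]
tool_rot: [0.001, 0.037, 0.999, -0.0]
contact_force: [-0.4, -0.1, 2.3]
gripper_width: 0.004
grasp_force: 1.1
```

Call:
move_arm(
  targets=[
    [[0,0,0,0.004,0],[0,0,0,0.004,0],[0,0,0,0.004,0],[0,0,0,0,0]],
  ],
)

```text
time: 13.68
tool_pos: [0.476, -0.1651, 0.1634]
tool_rot: [-0.0, 0.037, 0.999, 0.0]
contact_force: [0.8, -0.9, 2.4]
gripper_width: -0.001
grasp_force: 1.2
```

Call:
move_arm(
  targets=[
    [[0,0,0,0.005,0],[0,0,0,0.005,0],[0,0,0,0.005,0],[0,0,0,0.005,0],[0,0,0,0.005,0]],
  ],
)

```text
time: 14.1
tool_pos: [0.4762, -0.1652, 0.1487]
tool_rot: [-0.0, 0.037, 0.999, -0.0]
contact_force: [0.5, 0.4, 4.9]
gripper_width: -0.001
grasp_force: 1.9
```

Call:
move_arm(
  targets=[
    [[0,0,0,0.005,0],[0,0,0,0.005,0],[0,0,0,0.005,0],[0,0,0,0.005,0],[0,0,0,0,0]],
  ],
)

```text
time: 14.52
tool_pos: [0.4757, -0.1649, 0.1361]
tool_rot: [-0.001, 0.037, 0.999, 0.0]
contact_force: [-0.5, 0.5, 4.8]
gripper_width: -0.003
grasp_force: 1.8
```

Call:
move_arm(
  targets=[
    [[0,0,0,0.004,0],[0,0,0,0.004,0],[0,0,0,0.004,0],[0,0,0,0.004,0],[0,0,0,0.004,0]],
  ],
)

```text
time: 14.93
tool_pos: [0.4759, -0.1651, 0.1249]
tool_rot: [-0.0, 0.037, 0.999, 0.0]
contact_force: [-1.9, 0.8, 5.9]
gripper_width: -0.003
grasp_force: 2.3
```

Call:
move_arm(
  targets=[
    [[0,0,0,0.004,0],[0,0,0,0.004,0],[0,0,0,0.004,0],[0,0,0,0.004,0],[0,0,0,0,0]],
  ],
)

```text
time: 15.35
tool_pos: [0.4754, -0.1648, 0.1144]
tool_rot: [-0.001, 0.037, 0.999, 0.0]
contact_force: [-2.7, -0.1, 3.2]
gripper_width: 0.003
grasp_force: 1.8
```

Call:
move_arm(
  targets=[
    [[0,0,0,0.003,0],[0,0,0,0.003,0],[0,0,0,0.003,0],[0,0,0,0,0]],
  ],
)

```text
time: 15.68
tool_pos: [0.4758, -0.1649, 0.1093]
tool_rot: [-0.0, 0.037, 0.999, 0.0]
contact_force: [-2.0, 0.1, 2.7]
gripper_width: 0.001
grasp_force: 1.6
```

Call:
move_arm(
  targets=[
    [[0,0,0,0.003,0],[0,0,0,0.003,0],[0,0,0,0.002,0],[0,0,0,0,0]],
  ],
)

```text
time: 16.02
tool_pos: [0.4759, -0.165, 0.1047]
tool_rot: [-0.0, 0.037, 0.999, 0.0]
contact_force: [-3.5, 0.5, 3.1]
gripper_width: 0.002
grasp_force: 1.8
```

Call:
move_arm(
  targets=[
    [[0,0,0,0.003,0],[0,0,0,0.003,0],[0,0,0,0,0]],
  ],
)

```text
time: 16.27
tool_pos: [0.476, -0.165, 0.1009]
tool_rot: [-0.0, 0.037, 0.999, 0.0]
contact_force: [-2.0, 0.3, 1.5]
gripper_width: -0.002
grasp_force: 1.2
```

Call:
move_arm(
  targets=[
    [[0,0,0,0.003,0],[0,0,0,0.003,0],[0,0,0,0,0]],
  ],
)

```text
time: 16.52
tool_pos: [0.4761, -0.1649, 0.0973]
tool_rot: [-0.0, 0.037, 0.999, 0.0]
contact_force: [-1.2, 0.6, 1.6]
gripper_width: 0.001
grasp_force: 0.7
```

Call:
move_arm(
  targets=[
    [[0,0,0,0.003,0],[0,0,0,0.003,0],[0,0,0,0,0]],
  ],
)

```text
time: 16.77
tool_pos: [0.4766, -0.1652, 0.0948]
tool_rot: [0.0, 0.037, 0.999, -0.0]
contact_force: [-2.6, 0.7, 5.5]
gripper_width: -0.001
grasp_force: 3.0
```

Call:
move_arm(
  targets=[
    [[0,0,0,0.003,0],[0,0,0,0.002,0],[0,0,0,0,0]],
  ],
)

```text
time: 17.02
tool_pos: [0.4772, -0.1656, 0.0932]
tool_rot: [0.001, 0.037, 0.999, -0.0]
contact_force: [-3.8, 2.8, 11.1]
gripper_width: -0.001
grasp_force: 6.0
```

Run:
```python
from lev import *
s=state();print(inv(s['tool_pos']),s['contact_force'])
im=grab_frame('side').astype(int);m=((im[...,0]>110)&(im[...,1]<60)&(im[...,2]<60)).astype(np.uint8);m[:,:370]=0;m[:,430:]=0;m[:185]=0;m[310:]=0
n,l,st,ce=cv2.connectedComponentsWithStats(m);print(st[1:],ce[1:]);print(lever(im))
for el in(10,0,-10,-15,-20,-25,-30,-35):
  e=np.radians(el);print(el,[proj(cs,W(p,(-.079-r_*np.cos(e),-.075,.075+r_*np.sin(e))))[0].round(1).tolist() for r_ in(.035,.095)])
```

```text
[-0.13345287 -0.07521219  0.0932296 ] [-3.81457169  2.8480505  11.09837583]
[[380 278   8  20 118]] [[382.92372881 287.21186441]]
(np.float64(-19.146073946626654), np.float64(0.07444535462589323), array([382.92372881, 287.21186441]), np.int32(118))
10 [[385.6, 262.7], [386.2, 278.5]]
0 [[385.1, 265.4], [384.8, 286.1]]
-10 [[384.6, 267.7], [383.4, 292.4]]
-15 [[384.4, 268.7], [382.7, 295.1]]
-20 [[384.2, 269.5], [382.1, 297.3]]
-25 [[383.9, 270.3], [381.5, 299.2]]
-30 [[383.7, 270.9], [381.0, 300.7]]
-35 [[383.6, 271.4], [380.5, 301.8]]
```

Call:
move_arm(
  targets=[
    [[0,0,0,0.002,0],[0,0,0,0,0],[0,0,0,0,0]],
  ],
)

```text
time: 17.32
tool_pos: [0.4775, -0.1657, 0.0927]
tool_rot: [0.001, 0.037, 0.999, -0.0]
contact_force: [-4.6, 3.3, 13.6]
gripper_width: 0.001
grasp_force: 7.1
```

Call:
move_arm(
  targets=[
    [[0,0,0,0.002,0],[0,0,0,0,0],[0,0,0,0,0]],
  ],
)

```text
time: 17.57
tool_pos: [0.4777, -0.1658, 0.092]
tool_rot: [0.001, 0.037, 0.999, -0.001]
contact_force: [-5.3, 2.0, 16.4]
gripper_width: -0.001
grasp_force: 8.4
```

The force rises steadily and hard from 1.6 to 16 N over the last 5 mm, and the handle stands at about −20°, so it is on its stop. I'll back off gently and check that it stays.

Call:
move_arm(
  targets=[
    [[0,0,0,-0.004,0],[0,0,0,-0.004,0],[0,0,0,-0.006,0],[0,0,0,-0.01,0],[0,0,0,-0.02,0]],
  ],
)

```text
time: 17.98
tool_pos: [0.4753, -0.1647, 0.1143]
tool_rot: [-0.001, 0.037, 0.999, 0.001]
contact_force: [0.1, 0.4, -0.2]
gripper_width: 0.0
grasp_force: 0.0
```

Call:
move_arm(
  targets=[
    [[0,0,0,-0.04,0],[0,0,0,-0.05,0],[0,0,0,-0.05,0],[0,0.03,0,-0.03,0],[0,0,0,0,0]],
  ],
)

```text
time: 18.4
tool_pos: [0.4596, -0.1649, 0.2237]
tool_rot: [0.004, 0.037, 0.999, -0.002]
contact_force: [0.2, -0.5, 0.2]
gripper_width: 0.001
grasp_force: 0.0
```

Call:
move_arm(
  targets=[
    [[0,0,0,0,0],[0,0,0,0,0],[0,0,0,0,0]],
  ],
)

```text
time: 18.65
tool_pos: [0.4578, -0.1634, 0.2158]
tool_rot: [-0.001, 0.037, 0.999, 0.001]
contact_force: [-0.3, -0.2, 0.1]
gripper_width: 0.002
grasp_force: 0.0
```

Run:
```python
from lev import *
a=grab_frame('side').astype(int);s=state();print(s['tool_pos'],s['contact_force'],s['time'])
m=((a[...,0]>110)&(a[...,1]<60)&(a[...,2]<60)).astype(np.uint8);m[:,:370]=0;m[:,430:]=0;m[:185]=0;m[310:]=0
n,l,st,ce=cv2.connectedComponentsWithStats(m);print(st[1:],ce[1:])
y=((a[...,0]>150)&(a[...,2]<90)&(a[...,1]>120));v,u=np.nonzero(y[190:240,330:375]);print('grip px',u.mean()+330,v.mean()+190,len(u))
b=np.load('pics/s14.npy').astype(int);y=((b[...,0]>150)&(b[...,2]<90)&(b[...,1]>120));v,u=np.nonzero(y[190:240,330:375]);print('grip px before',u.mean()+330,v.mean()+190,len(u))
# lid front-top edge, before/after: bright-edge rows along some columns
o=np.load('pics/side0.npy').astype(int)
for U in(312,318,324): print(U,[np.abs(np.diff(q[205:262,U].sum(1))).argsort()[-4:][::-1]+205 for q in(o,a)])
d=np.abs(a-o).sum(2)>90
for nm,(x0,y0,x1,y1) in dict(jar=(268,208,294,254),vial=(265,238,281,272),beaker=(412,240,450,282)).items(): print(nm,d[y0:y1,x0:x1].mean())
```

```text
[ 0.45777887 -0.16343893  0.21567176] [ 0.15514007 -1.14437947 -0.61548573] 18.7
[[380 266   8  32 212]] [[383.16037736 280.80660377]]
grip px 351.9344262295082 215.2622950819672 61
grip px before 352.8545454545455 210.36363636363637 55
312 [array([225, 221, 222, 227]), array([224, 230, 223, 225])]
318 [array([222, 226, 228, 229]), array([225, 224, 231, 226])]
324 [array([223, 227, 229, 224]), array([226, 229, 225, 232])]
jar 0.0008361204013377926
vial 0.003676470588235294
beaker 0.0
```

The lever stays down, with the handle bottom still at row 298. The lid edge is about 3 px lower, the objects are unmoved and the robot is clear.

```bash
python3 -c "
from plant import job
print(job.job_done())"
```

```text
the job is handed in; nothing more can be done
None
```

The case is latched and the job is handed in: the hook bar is in the keeper's notch, the lever is down on its stop, and the lid edge sits visibly lower. The jar, beaker and vial are unmoved. On the first lowering the bar landed on the keeper's lip, pressed with about 15 N, before I regripped and seated it; the lever was pressed to about 16 N at its stop.

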